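Weigh a vial carrier and hold it level above the balance

TASK

Weigh the blue vial carrier: take it by its handle bar, set it down gently and upright in the centre of the balance pan, open the fingers so that it is free, and leave it there for a couple of seconds while the pan settles. Then take it by the handle again, lift it straight up until its underside is about 10 cm above the pan, so that the balance goes back to zero, and finish while still holding it there over the pan, steady and level, with all four vials standing in it. Keep the carrier upright throughout, never drop or press it so hard that the pan bottoms out, and leave the orange carrier, bottle, jar, beaker and screwdriver where they are.

Things in the scene. Friction and masses are not known exactly. Their poses are not given: they have to be found in the camera images.
- carrier: The blue vial carrier, loose, 0.13 to 0.2 kg empty: an open plastic tray 63 mm (its x) by 93 mm (its y) and 30 mm high, with 2 x 3 cells, the four corner cells holding vials and the two middle cells empty. At each end of its long side a post 14 x 8 mm stands 106 mm high (109 mm over both posts), and a level aluminium handle bar joins them over the tray's middle. Origin: centre of the underside; z up, y along the handle bar.
- carrier_handle (a point): Centre of the blue carrier's handle bar, 100 mm above its underside. The bar is 12 mm wide (along the carrier's x), 12 mm high and 93 mm long between the posts (along the carrier's y); grasp it from above, closing along the carrier's x.
- pan_center (a point): Centre of the top face of the balance pan, marked with a small blue dot: a steel disc 156 mm across, its top 70 mm above the bench when empty. It moves down with the pan.
- pan (a joint): How far the pan has sunk, in m: 0 when empty, growing downward, hard stop at 0.015. Spring about 500 N/m, damped, with 0.3 N of preload; the loaded carrier sinks it by about 3 to 5 mm. Dropping or pressing the carrier so that it sinks more than 0.013 counts as bottoming out.
- balance: The white bench balance, fixed, 250 mm (x) by 200 mm (y), housing 48 mm high (display strip to 58 mm at its -x edge), standing on one side of the carriers or the other. Origin: centre of its underside; the pan's centre lies 32 mm from it along its +x.
- vial0: One of four identical capped amber glass vials, loose, 23 mm across and 46 mm high, each standing in a corner cell of the blue carrier on a floor 3 mm thick (top 49 mm above the carrier's underside). Origin: centre of its underside; z up.
- vial1: One of four identical capped amber glass vials, loose, 23 mm across and 46 mm high, each standing in a corner cell of the blue carrier on a floor 3 mm thick (top 49 mm above the carrier's underside). Origin: centre of its underside; z up.
- vial2: One of four identical capped amber glass vials, loose, 23 mm across and 46 mm high, each standing in a corner cell of the blue carrier on a floor 3 mm thick (top 49 mm above the carrier's underside). Origin: centre of its underside; z up.
- vial3: One of four identical capped amber glass vials, loose, 23 mm across and 46 mm high, each standing in a corner cell of the blue carrier on a floor 3 mm thick (top 49 mm above the carrier's underside). Origin: centre of its underside; z up.
- spare: The empty orange carrier, same shape and size as the blue one (106 mm high, with the same handle); it and the blue one swap places. Not to be disturbed. Origin: centre of its underside, y along its handle.
- stirrer: Grey stirrer with a white square top plate, fixed, 240 mm (x) by 170 mm (y), 84 mm high, on the side opposite the balance; not used. Origin: centre of its underside.
- bottle: Bottle with orange cap, 70 mm across, 140 mm high, standing at the back; leave alone. Origin: centre of its underside.
- jar: Amber jar with purple lid, 60 mm across, 73 mm high, at the back; leave alone. Origin: centre of its underside.
- beaker: Open glass beaker, 70 mm across the rim, 85 mm high, at the back; leave alone. Origin: centre of its underside.
- driver: Blue-handled screwdriver lying flat at the back, 160 mm long and under 30 mm high, lying roughly along world y; leave alone. Its x runs from the handle to the tip.
Not all that is in view belongs to the job. Of the things that look like the carrier, the smallest one is meant.

How it is judged (in metres and radians):
On the way:
1. the blue carrier stands free and upright in the centre of the pan (within 15 mm), with all four vials in it, and the pan has settled under it (horizontal distance between carrier and pan_center below 0.015 m and value of joint pan above 0.002 m and contact force between carrier and balance above 1 N and contact force between carrier and the fingers below 0.05 N and angle between carrier's own z axis and vertical below 0.06 rad and linear speed of carrier below 0.01 m/s and velocity of joint pan between -0.005 and 0.005 m/s and distance between each of vial0, vial1, vial2, vial3 and carrier below 0.05 m and angle between each of vial0, vial1, vial2, vial3's own z axis and vertical below 0.3 rad), for 1 s.
At the end, for the whole second after the job is handed in: Fingers hold the blue carrier over the pan (within 40 mm of its centre), underside 70-150 mm above the pan, level within 0.1 rad, still (20 mm/s, 0.15 rad/s), four vials standing in it, the pan back at zero (within 1 mm), the other things within 30 mm of their start (z of carrier in the frame of pan_center between 0.07 and 0.15 m and horizontal distance between carrier and pan_center below 0.04 m and angle between carrier's own z axis and vertical below 0.1 rad and linear speed of carrier below 0.02 m/s and angular speed of carrier below 0.15 rad/s and contact force between carrier and the fingers above 1 N and contact force between carrier and balance below 0.01 N and value of joint pan below 0.001 m and distance between each of vial0, vial1, vial2, vial3 and carrier below 0.05 m and angle between each of vial0, vial1, vial2, vial3's own z axis and vertical below 0.3 rad and distance of each of spare, bottle, beaker, driver, jar from where it was at the start of the episode below 0.03 m); the arm keeps its last pose, push and grip.
It fails at once if the blue carrier is tipped by more than about 20 degrees (angle between carrier's own z axis and vertical above 0.35 rad).
It fails at once if the pan is driven to the bottom of its travel (value of joint pan above 0.013 m).
It fails at once if the orange carrier, bottle, jar, beaker or screwdriver is moved by more than 3 cm (distance of any of spare, bottle, beaker, driver, jar from where it was at the start of the episode above 0.03 m).
It also fails if it takes over 64 s, if anything falls off the work surface, if the arm or the gripper's body presses on something with over 40 N, if the wrist force passes 120 N, or if a joint passes its speed limit or range.

ROBOT

A 7-joint arm with a two-finger parallel gripper is mounted at the origin on the work surface. World frame = base frame: x ahead of the robot, y to its left, z up, the work surface at z = 0. Lengths are in mm, angles in rad, forces in N, time in s.
With the tool pointing down it reaches from about 400 to 875 mm from the base axis. Payload 4.4 kg.
Tool frame: the origin (TCP) lies on the centre line of the jaws, within the pads' length; the fingertips stand 25 mm ahead of it and the grasp point (between the pads) lies 6 mm ahead of it (ctrl.finger_overhang is the distance from the TCP to the fingertips, in mm); z points along the fingers, y is the line along which they close (so a half turn about z gives the same grasp; the last joint's range is limited). The gripper opens to 85 mm and grips with 20 to 120 N. Pads are 22 mm wide; open, the fingers measure 114 mm over their backs; the gripper's body (76 mm by 85 mm) begins 54 mm behind the grasp point. The pads swing forward as they close: fully open they stand 13 mm farther back than shut.
Start: joints at [-1.405, 0.628, 0.038, 1.517, -0.027, 0.996, -0.02], TCP at [149.3, 632.635, 256.313] pointing down, gripper open.
Joint ranges: [-3.06, 3.06], [-0.37, 2.12], [-1.25, 1.32], [0.18, 2.47], [-1.1, 4.24], [0.23, 1.98], [-2.94, 2.94]. Speed limits (rad/s): [2.57, 2.57, 3.14, 3.14, 3.14, 3.14, 3.14].

INTERFACE

Orientations are given as [roll, pitch, yaw] about the fixed x, y, z axes, in that order (R = Rz(yaw) Ry(pitch) Rx(roll)).
In Python, from cell import ctrl gives the robot as it stands. The module is installed in compiled form; this text tells all that it offers.
- The arm moves only by the tool play_rows, never from a script. Its argument "targets" is a list of rows, each a list of 5 numbers: the closure, from 0 (fully open) to 1 (shut), then the shift along the tool's x, y, z in cm, then the turn about the tool's z in degrees. In form: [[gripper, dx, dy, dz, spin], ...]. A call has 1 to 10 rows; each row is the pose to reach, as a shift and turn from the pose commanded when the call began, along the tool's axes at that moment; what a row does not reach only later rows make up. A row lasts 1/10 s, in which the tool goes at most 50 mm and 8.59 degrees, less where a joint would pass 70% of its speed; a pose out of reach is approached as far as the arm can. A call with a gripper value outside its range is refused whole. The fingers move at their own pace and stop on an object; the grip force is fixed at half the most. Time passes only in rows, so rows that repeat a pose let the fingers close. It gives the time, the measured TCP pose, the force, the opening and the grip force at its end, in the units of the state.
- ctrl.read_state(): the state, without advancing time (a new reading comes with each control period).
- ctrl.get_image(name): name is "scene" or "top" or "wrist"; returns (picture, depth): 420x560x3 uint8, red, green, blue; 420x560 float32, mm along the optical axis (not along the pixel's ray), 0 where there is no reading.
- ctrl.calibration(name): a dict with "vfov" (degrees; the focal length in pixels is half the picture's height over the tangent of half this angle, whatever the lens; pixels are square), "cx", "cy" (the principal point, pixels), "extrinsics" (4x4, takes a point from camera to world coordinates); the wrist camera has in their place "mount" (4x4, takes a point from camera to tool coordinates, whose origin is the TCP and whose axes are the flange's). Camera axes: x right, y down, z forward; pixel columns grow to the right and rows downward; lengths in mm; the calibration is good to about 2 mm. A picture is of the moment at which its call begins: read the wrist's pose just before it. calibration takes no time and is no camera call.
- ctrl.finish_job(): hands the job in; it is judged then, once.
Trained networks look in the newest picture that a camera, given by its name, has taken for a name from the list of things; names that differ only in an ending like _2 or _b are one class to them, and where a whole thing is asked for, a point or a joint stands for the part that bears it (a point fixed in the world has none). Each returns a list of dicts, best first, with "confidence" (0 to 1); they miss things now and then, are a little off and sometimes report something else, mostly with a low value. They report only what shows in the picture. A call takes as long as a camera call. They do not tell look-alikes from the thing itself.
- ctrl.search_frame(camera, name): "bbox" ([left, top, right, bottom] in pixels, round what is visible of it).
- ctrl.trace(camera, name): "pixels" (420x560 bool, what is visible of it) and "bbox" ([left, top, right, bottom] in pixels, round what is visible of it).
The state is a dict: "clock": time; "qpos": joint angles; "qd": joint speeds; "tau": joint torques, N m; "eef_pos": TCP position; "tool_rot": TCP orientation; "force": force on the tool from outside, world axes, zero at the start; "torque": the same for the moment, N m; "width": finger opening in mm; "gripper_force": force on a finger pad.
Only numpy, scipy, OpenCV 4.12 (cv2) and the standard library are available. Lean on these libraries where they do the work, as an engineer would, in place of code of your own. Each camera call takes 0.05 s, during which the arm holds its last target. There are 200 camera calls.

## Working session

There is one attempt and no reset: what is moved stays moved. The work goes in short steps, Python scripts to look and compute and a tool call to move; the robot and the scene stay as the last step left them, time stands still between calls to the robot, and variables do not carry over. Pictures are saved under pics/ and viewed, at most 10 in all, crops included, and the job is handed in when it is done.

Besides the shell and the picture viewer there is one more tool, called after ">>>" as name(argument=value, ...) on one line, values as JSON. play_rows: Moves the arm, as the interface text tells. Its arguments: {"type":"object","properties":{"targets":{"type":"array"}},"required":["targets"]}

```bash
mkdir -p pics; cat > h.py <<'E'
import numpy as np, cv2
from cell import ctrl
from scipy.spatial.transform import Rotation as R
def cam(n):
    s=ctrl.read_state(); im,d=ctrl.get_image(n); c=ctrl.calibration(n)
    if 'extrinsics' in c: T=np.array(c['extrinsics'])
    else:
        W=np.eye(4); W[:3,:3]=R.from_euler('xyz',s['tool_rot']).as_matrix(); W[:3,3]=s['eef_pos']; T=W@np.array(c['mount'])
    f=im.shape[0]/2/np.tan(np.radians(c['vfov'])/2)
    v,u=np.mgrid[:420,:560]
    P=np.stack([(u-c['cx'])/f*d,(v-c['cy'])/f*d,d],-1)@T[:3,:3].T+T[:3,3]
    P[d==0]=np.nan
    return im,d,P
def save(im,n): cv2.imwrite('pics/'+n,im[:,:,::-1])
E
python3 - <<'E'
from h import *
s=ctrl.read_state(); print(s['eef_pos'],s['tool_rot'],s['width'],s['clock'],ctrl.finger_overhang)
ims=[]
for n in('top','scene'):
    im,d,P=cam(n); save(im,n+'0.png'); np.save(n+'P.npy',P)
    for t in ('carrier','spare','balance','pan_center','carrier_handle'):
        for r in ctrl.trace(n,t):
            q=P[r['pixels']]; q=q[~np.isnan(q[:,0])]
            print(n,t,round(r['confidence'],2),r['bbox'],np.percentile(q,[2,50,98],axis=0).round().tolist() if len(q) else 0)
E
```

```text
[149.15654525 632.056073   255.37774612] [-3.13967152e+00  8.38227139e-06  2.90980372e+00] 85.24729186015438 0.0 25.0
top carrier 0.88 [137.5, 296.7, 207.3, 364.3] [[169.0, 189.0, 1.0], [233.0, 252.0, 31.0], [297.0, 317.0, 151.0]]
top carrier 0.72 [268.0, 131.9, 309.4, 176.4] [[602.0, -63.0, 1.0], [643.0, -17.0, 30.0], [683.0, 31.0, 110.0]]
top carrier 0.59 [352.6, 293.8, 431.5, 347.1] [[199.0, -306.0, 0.0], [252.0, -239.0, 24.0], [300.0, -166.0, 150.0]]
top spare 0.87 [245.6, 208.2, 290.5, 249.4] [[427.0, -16.0, -1.0], [467.0, 31.0, 13.0], [510.0, 79.0, 109.0]]
top balance 0.7 [108.5, 163.8, 204.3, 278.7] [[365.0, 196.0, 35.0], [483.0, 294.0, 57.0], [608.0, 400.0, 74.0]]
top pan_center 0.76 [114.3, 172.9, 183.2, 237.6] [[450.0, 237.0, 66.0], [519.0, 307.0, 71.0], [588.0, 376.0, 76.0]]
top carrier_handle 0.97 [357.4, 293.7, 431.2, 349.2] [[197.0, -307.0, -0.0], [251.0, -241.0, 25.0], [300.0, -167.0, 150.0]]
top carrier_handle 0.73 [268.5, 131.9, 309.5, 178.2] [[601.0, -61.0, 1.0], [643.0, -17.0, 31.0], [686.0, 32.0, 110.0]]
top carrier_handle 0.71 [136.1, 294.3, 208.6, 365.1] [[170.0
[... 418 characters left out ...]
 0.75 [272.6, 169.9, 324.1, 223.7] [[425.0, -13.0, 1.0], [470.0, 33.0, 24.0], [516.0, 82.0, 107.0]]
scene balance 0.82 [369.9, 182.7, 478.2, 301.2] [[377.0, 201.0, 15.0], [525.0, 304.0, 54.0], [621.0, 406.0, 73.0]]
scene pan_center 0.95 [386.6, 208.5, 469.5, 276.8] [[451.0, 240.0, 67.0], [524.0, 309.0, 70.0], [591.0, 377.0, 73.0]]
scene carrier_handle 0.91 [215.6, 232.7, 278.1, 285.4] [[604.0, -58.0, -0.0], [652.0, -14.0, 27.0], [695.0, 37.0, 107.0]]
scene carrier_handle 0.67 [187.2, 52.6, 251.4, 136.2] [[133.0, -321.0, -1.0], [256.0, -242.0, 35.0], [309.0, -165.0, 149.0]]
scene carrier_handle 0.59 [385.5, 94.3, 456.4, 175.6] [[166.0, 187.0, 2.0], [238.0, 255.0, 36.0], [305.0, 319.0, 149.0]]
```

View pics/top0.png

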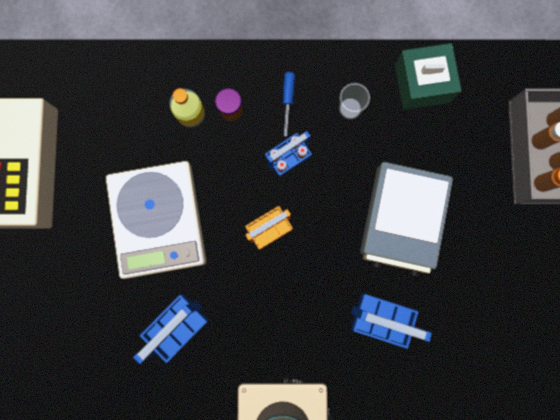

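View pics/scene0.png

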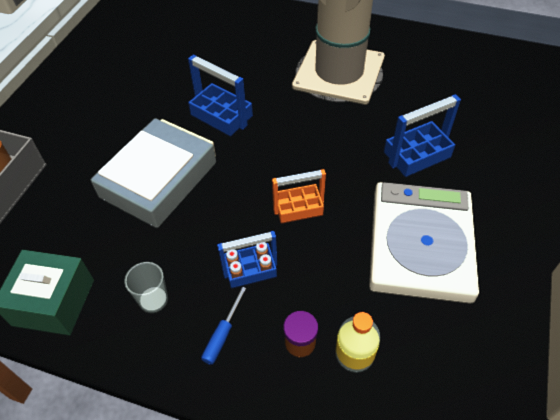

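The top view shows the small blue carrier with vials at pixel (289,153), and its bar runs from (270,157) to (308,135). Orange carrier is at (269,228) and the pan's dot at (150,204). The two larger empty blue carriers at (172,330) and (392,320) are decoys. Next I measure the bar.

```bash
python3 - <<'E'
from h import *
for n in('top','scene'):
    P=np.load(n+'P.npy').reshape(-1,3)
    for nm,c in(('blue',(643,-15)),('orange',(467,32))):
        q=P[(abs(P[:,0]-c[0])<60)&(abs(P[:,1]-c[1])<65)&(P[:,2]>88)&(P[:,2]<118)][:,:2]
        (ctr,sz,a)=cv2.minAreaRect(q.astype(np.float32)); m=q.mean(0); w=np.linalg.svd(q-m,full_matrices=False)[2][0]
        print(n,nm,len(q),ctr,sz,a,m,np.degrees(np.arctan2(w[1],w[0])))
    im=cv2.imread(f'pics/{n}0.png').astype(int); b=(im[:,:,0]-im[:,:,2]>80).ravel()&(np.hypot(P[:,0]-520,P[:,1]-308)<40)
    print('dot',b.sum(),P[b].mean(0))
s=ctrl.read_state(); print(R.from_euler('xyz',s['tool_rot']).as_matrix().round(3))
print(ctrl.calibration('wrist'))
E
```

```text
top blue 300 (646.5858764648438, -14.471385955810547) (15.229268074035645, 109.125244140625) 33.91366195678711 [645.18791931 -14.33261452] 123.88153254590023
top orange 288 (468.2877197265625, 31.78017807006836) (14.275733947753906, 108.63410949707031) 31.34308624267578 [468.03753034  31.58906969] 121.119555612968
dot 85 [519.47564192 307.8357717   70.83228933]
scene blue 513 (648.1207885742188, -13.292839050292969) (17.026111602783203, 108.95954895019531) 33.593162536621094 [650.18537648 -12.84482667] -56.078997183560894
scene orange 441 (469.6159362792969, 33.0638427734375) (18.94832992553711, 109.42974853515625) 32.06685256958008 [471.92971765  33.6083876 ] -58.89764759699396
dot 102 [519.96936512 307.78792347  70.24588731]
[[-0.973  0.23  -0.   ]
 [ 0.23   0.973  0.   ]
 [ 0.     0.    -1.   ]]
{'vfov': 70.10353035196945, 'cx': 284.5275648666228, 'cy': 205.07006041596796, 'mount': array([[-3.15083520e-05, -9.51573923e-01, -3.07420020e-01,
         7.77596331e+01],
       [ 9.99999999e-01, -2.69907054e-05, -1.89470437e-05,
        -3.27007861e-01],
       [ 9.73202947e-06, -3.07420020e-01,  9.51573923e-01,
        -1.17369213e+02],
       [ 0.00000000e+00,  0.00000000e+00,  0.00000000e+00,
         1.00000000e+00]])}
```

>>> play_rows(targets=[[0, -3.5, -2.8, 0, 4], [0, -7, -5.7, 0, 8], [0, -10.5, -8.5, 0, 12], [0, -14, -11.4, 0, 16], [0, -17.5, -14.2, 0, 20], [0, -21, -17, 0, 24], [0, -24.5, -19.9, 0, 28], [0, -28, -22.7, 0, 34], [0, -31.5, -25.6, 0, 39], [0, -35, -28.4, 0, 43]])

```text
clock: 1.6
eef_pos: [425.7, 274.3, 256.7]
tool_rot: [3.141, -0.0, 2.156]
force: [-0.1, -0.3, 0.8]
width: 85.5
gripper_force: 0.0
```

```bash
cat >> h.py <<'E'
def go(x,y,barang=None):
    s=ctrl.read_state(); M=R.from_euler('xyz',s['tool_rot']).as_matrix(); p=s['eef_pos']
    print('t',s['clock'],'p',p.round(1),'rot',np.round(s['tool_rot'],3),'w',s['width'],'F',np.round(s['force'],1))
    dl=M.T@(np.array([x,y,p[2]])-p)/10; ya=np.degrees(np.arctan2(M[1,1],M[0,1]))
    print('shift cm',dl.round(2)); 
    if barang is not None: print('spin',-((barang-90-ya+90)%180-90))
E
python3 -c "
from h import *
go(647,-14,123.7)"
```

```text
t 1.6 p [425.7 274.3 256.7] rot [ 3.141 -0.     2.156] w 85.52308752935643 F [-0.1 -0.3  0.8]
shift cm [-36.26   2.52  -0.  ]
spin -0.16168421961627644
```

>>> play_rows(targets=[[0, -4, 0.3, 0, 0], [0, -8.5, 0.6, 0, 0], [0, -13, 0.9, 0, 0], [0, -17.5, 1.2, 0, 0], [0, -22, 1.5, 0, 0], [0, -26.5, 1.8, 0, 0], [0, -31, 2.1, 0, 0], [0, -35, 2.4, 0, 0], [0, -36.3, 2.5, 0, 0], [0, -36.3, 2.5, 0, 0]])

```text
clock: 2.6
eef_pos: [647.6, -14.8, 256.0]
tool_rot: [-3.141, 0.001, 2.156]
force: [-0.5, 0.3, 1.1]
width: 85.3
gripper_force: 0.0
```

```bash
cat > look.py <<'E'
from h import *
import sys
im,d,P=cam('wrist'); save(im,sys.argv[1])
p=ctrl.read_state()['eef_pos']; Q=P.reshape(-1,3)
q=Q[(np.hypot(Q[:,0]-p[0],Q[:,1]-p[1])<75)&(Q[:,2]>92)&(Q[:,2]<115)][:,:2]
m,sz,a=cv2.minAreaRect(q.astype(np.float32)); w=np.linalg.svd(q-q.mean(0),full_matrices=False)[2][0]; A=np.degrees(np.arctan2(w[1],w[0]))%180
print(len(q),m,sz,a,q.mean(0),A); go(*m,A)
E
python3 look.py w1.png
```

```text
1504 (649.0029296875, -15.407485961914062) (13.555767059326172, 109.03730010986328) 33.993202209472656 [647.10620745 -12.46451492] 123.89769686155132
t 2.65 p [646.6 -12.2 255.9] rot [-3.141e+00 -1.000e-03  2.158e+00] w 85.3879076476157 F [0.3 1.1 0.4]
shift cm [-0.4   0.02 -0.  ]
spin -0.23801087455035486
```

View pics/w1.png

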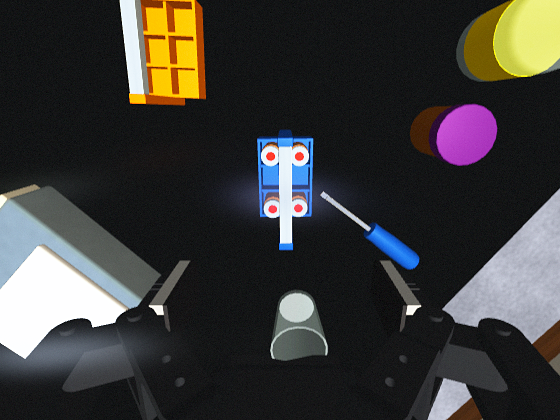

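The wrist view shows the carrier upright with four vials, its bar at column 286 lying square between the fingers, and the way down clear. Descending now.

>>> play_rows(targets=[[0, -0.2, 0, 2, 0], [0, -0.2, 0, 5, 0], [0, -0.2, 0, 8, 0], [0, -0.2, 0, 11, 0], [0, -0.2, 0, 13, 0], [0, -0.2, 0, 14.2, 0], [0, -0.2, 0, 14.8, 0], [0, -0.2, 0, 15.1, 0], [0, -0.2, 0, 15.1, 0], [0.5, -0.2, 0, 15.1, 0]])

```text
clock: 3.65
eef_pos: [648.7, -13.8, 106.3]
tool_rot: [3.14, 0.001, 2.159]
force: [-0.8, -0.2, 0.7]
width: 73.0
gripper_force: 0.0
```

>>> play_rows(targets=[[0.6, 0, 0, 0, 0], [0.7, 0, 0, 0, 0], [0.75, 0, 0, 0, 0], [0.8, 0, 0, 0, 0], [0.85, 0, 0, 0, 0], [0.9, 0, 0, 0, 0], [1, 0, 0, 0, 0], [1, 0, 0, 0, 0], [1, 0, 0, 0, 0], [1, 0, 0, 0, 0]])

```text
clock: 4.65
eef_pos: [647.9, -14.0, 105.4]
tool_rot: [-3.141, -0.0, 2.159]
force: [-2.1, -0.9, 4.1]
width: 10.7
gripper_force: 59.0
```

>>> play_rows(targets=[[1, 0, 0, -0.2, 0], [1, 0, 0, -0.7, 0], [1, 0, 0, -1.7, 0], [1, 0, 0, -3.2, 0], [1, 0, 0, -5.2, 0], [1, 0, 0, -7.7, 0], [1, 0, 0, -10.2, 0], [1, 0, 0, -12.2, 0], [1, 0, 0, -13.5, 0], [1, 0, 0, -14, 0]])

```text
clock: 5.65
eef_pos: [648.9, -14.0, 247.6]
tool_rot: [3.139, 0.002, 2.159]
force: [0.3, -0.2, -3.4]
width: 10.8
gripper_force: 58.5
```

```bash
python3 - <<'E'
from h import *
im,d,P=cam('wrist'); save(im,'w2.png')
go(519.7,307.8)
E
```

```text
t 5.7 p [648.7 -13.9 247.3] rot [3.139e+00 1.000e-03 2.159e+00] w 10.93298135310447 F [ 0.1 -0.5 -2.7]
shift cm [ 3.392e+01  7.130e+00 -3.000e-02]
```

View pics/w2.png

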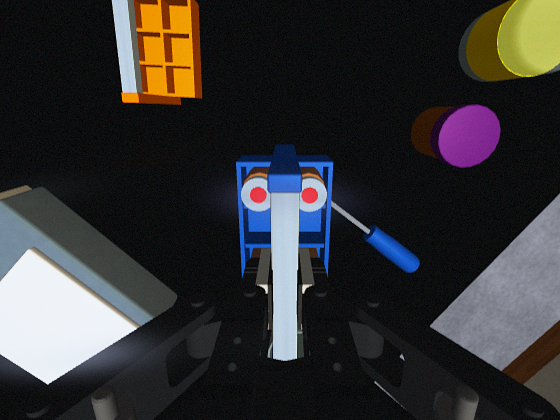

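The carrier is held level, with vials in place and nothing disturbed. Next I carry it smoothly to the pan.

>>> play_rows(targets=[[1, 0.2, 0.04, 0, 0], [1, 0.7, 0.15, 0, 0], [1, 1.6, 0.34, 0, 0], [1, 2.9, 0.6, 0, 0], [1, 4.6, 0.97, 0, 0], [1, 6.6, 1.4, 0, 0], [1, 9, 1.9, 0, 0], [1, 11.5, 2.4, 0, 0], [1, 14.2, 3, 0, 0], [1, 17, 3.6, 0, 0]])

```text
clock: 6.7
eef_pos: [582.4, 150.0, 245.3]
tool_rot: [3.142, -0.001, 2.16]
force: [0.4, -0.4, -1.8]
width: 10.7
gripper_force: 58.5
```

>>> play_rows(targets=[[1, 2.8, 0.6, 0, 0], [1, 5.5, 1.15, 0, 0], [1, 8, 1.7, 0, 0], [1, 10.3, 2.15, 0, 0], [1, 12.3, 2.6, 0, 0], [1, 14, 2.95, 0, 0], [1, 15.3, 3.2, 0, 0], [1, 16.2, 3.4, 0, 0], [1, 16.7, 3.5, 0, 0], [1, 16.9, 3.55, 0, 0]])

```text
clock: 7.7
eef_pos: [519.4, 307.8, 245.3]
tool_rot: [-3.141, 0.0, 2.159]
force: [1.1, 0.3, -3.4]
width: 10.5
gripper_force: 58.5
```

```bash
python3 - <<'E'
from h import *
go(519.7,307.8)
for n in('top','scene'):
    im,d,P=cam(n); save(im,n+'1.png'); Q=P.reshape(-1,3)
    near=np.hypot(Q[:,0]-520,Q[:,1]-308)<75
    im=im.astype(int); b=(im[:,:,2]-im[:,:,0]>80).ravel()&near&(Q[:,2]>120)
    q=Q[b]; print(n,'blue z pct',np.nanpercentile(q[:,2],[1,5,50,95,99]).round(1),np.nanmin(q,0),np.nanmax(q,0))
    t=q[(q[:,2]<185)]; print(cv2.minAreaRect(t[:,:2].astype(np.float32)))
E
```

```text
t 7.7 p [519.4 307.8 245.3] rot [-3.141  0.     2.159] w 10.520732161972699 F [ 1.1  0.3 -3.4]
shift cm [-0.01  0.03  0.  ]
top blue z pct [140.3 141.9 167.4 249.3 318.2] [459.33524367 253.05466789 138.27763477] [569.29704088 355.25304115 363.10802902]
((517.1399536132812, 308.2421569824219), (63.99407958984375, 99.31809997558594), 34.303199768066406)
scene blue z pct [141.1 142.8 163.3 221.9 246.1] [473.7856713  252.59236019 138.62291984] [570.81058415 360.59416669 316.22607762]
((520.3377685546875, 307.4845275878906), (65.53043365478516, 104.68389129638672), 33.58203887939453)
```

View pics/scene1.png

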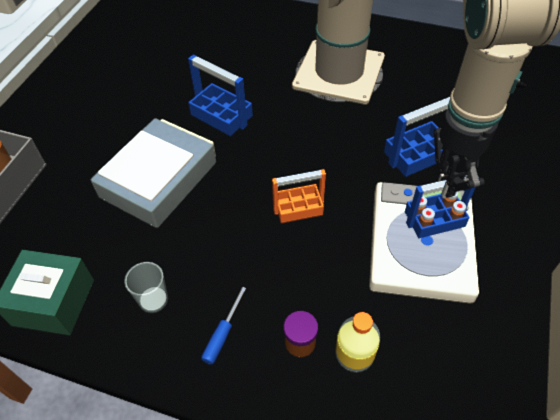

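The scene view shows the carrier at (440,213), upright and held over the pan with all four vials in it. It is within about 3 mm of the pan's centre, and its underside is about 70 mm above the pan. Lowering it gently.

>>> play_rows(targets=[[1, 0, 0, 0.3, 0], [1, 0, 0, 0.9, 0], [1, 0, 0, 1.8, 0], [1, 0, 0, 2.8, 0], [1, 0, 0, 3.8, 0], [1, 0, 0, 4.7, 0], [1, 0, 0, 5.5, 0], [1, 0, 0, 6, 0], [1, 0, 0, 6.3, 0], [1, 0, 0, 6.5, 0]])

```text
clock: 8.8
eef_pos: [519.5, 307.8, 180.1]
tool_rot: [3.141, 0.0, 2.159]
force: [-0.2, -0.7, -2.8]
width: 10.9
gripper_force: 58.5
```

>>> play_rows(targets=[[1, 0, 0, 0.1, 0], [1, 0, 0, 0.2, 0], [1, 0, 0, 0.3, 0], [1, 0, 0, 0.4, 0], [1, 0, 0, 0.5, 0], [1, 0, 0, 0.6, 0], [1, 0, 0, 0.65, 0], [1, 0, 0, 0.7, 0], [1, 0, 0, 0.7, 0], [1, 0, 0, 0.7, 0]])

```text
clock: 9.8
eef_pos: [519.4, 307.7, 173.4]
tool_rot: [3.142, -0.0, 2.159]
force: [-0.8, -0.4, -1.5]
width: 10.9
gripper_force: 58.7
```

```bash
python3 - <<'E'
from h import *
F=[];p=[]
for i in range(6):
    s=ctrl.read_state(); F.append(s['force'][2]); p.append(s['eef_pos']); im,d,P=cam('scene')
print(np.mean(F),np.mean(p,0))
E
```

```text
-1.0136917893867141 [519.41291756 307.77268854 173.35509801]
```

>>> play_rows(targets=[[1, 0, 0, 0.1, 0], [1, 0, 0, 0.2, 0], [1, 0, 0, 0.2, 0], [0.9, 0, 0, 0.2, 0], [0.8, 0, 0, 0.2, 0], [0.7, 0, 0, 0.2, 0], [0.6, 0, 0, 0.2, 0], [0.5, 0, 0, 0.2, 0], [0.4, 0, 0, 0.2, 0], [0.4, 0, 0, 0.2, 0]])

```text
clock: 11.1
eef_pos: [519.4, 307.8, 171.3]
tool_rot: [3.142, -0.0, 2.159]
force: [0.3, 0.5, 0.8]
width: 51.4
gripper_force: 0.0
```

```bash
python3 - <<'E'
from h import *
im,d,P=cam('wrist'); save(im,'w3.png'); Q=P.reshape(-1,3)
q=Q[(np.hypot(Q[:,0]-520,Q[:,1]-308)<75)&(Q[:,2]<78)]; print('pan z',np.nanmedian(q[:,2]))
go(519.7,307.8)
E
```

```text
pan z 65.4011502027625
t 11.15 p [519.4 307.8 171.3] rot [ 3.142 -0.     2.159] w 51.24195248327734 F [0.  0.3 0.9]
shift cm [-0.01  0.03 -0.  ]
```

View pics/w3.png

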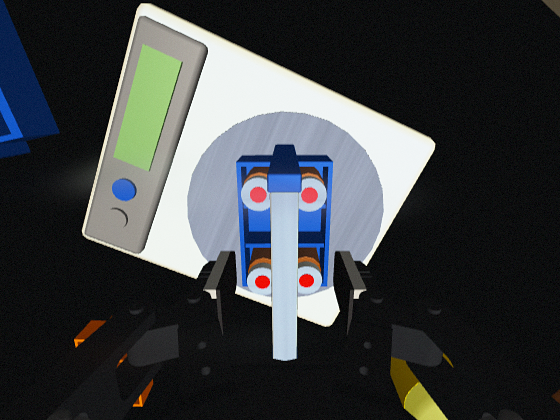

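The wrist view shows the fingers clear on both sides of the bar at column 285. The carrier stands upright in the middle of the disc (columns 188–383), and the pan has sunk about 5 mm. I'll wait.

>>> play_rows(targets=[[0.4, 0, 0, 0, 0], [0.4, 0, 0, 0, 0], [0.4, 0, 0, 0, 0], [0.4, 0, 0, 0, 0], [0.4, 0, 0, 0, 0], [0.4, 0, 0, 0, 0], [0.4, 0, 0, 0, 0], [0.4, 0, 0, 0, 0], [0.4, 0, 0, 0, 0], [0.4, 0, 0, 0, 0]])

```text
clock: 12.15
eef_pos: [519.4, 307.7, 171.3]
tool_rot: [-3.142, 0.0, 2.159]
force: [-0.3, -0.2, 0.6]
width: 51.3
gripper_force: 0.0
```

>>> play_rows(targets=[[0.4, 0, 0, 0, 0], [0.4, 0, 0, 0, 0], [0.4, 0, 0, 0, 0], [0.4, 0, 0, 0, 0], [0.4, 0, 0, 0, 0], [0.4, 0, 0, 0, 0], [0.4, 0, 0, 0, 0], [0.4, 0, 0, 0, 0], [0.4, 0, 0, 0, 0], [0.4, 0, 0, 0, 0]])

```text
clock: 13.15
eef_pos: [519.4, 307.8, 171.3]
tool_rot: [3.142, -0.0, 2.159]
force: [1.0, 0.2, 0.8]
width: 51.5
gripper_force: 0.0
```

```bash
python3 - <<'E'
from h import *
for n in('top','scene'):
    im,d,P=cam(n); Q=P.reshape(-1,3); im=im.astype(int)
    near=np.hypot(Q[:,0]-520,Q[:,1]-308)<75
    b=(im[:,:,2]-im[:,:,0]>80).ravel()&near&(Q[:,2]>78)&(Q[:,2]<115); t=Q[b]
    print(n,len(t),cv2.minAreaRect(t[:,:2].astype(np.float32)))
    if n=='scene':
        P0=np.load('sceneP.npy'); print('moved px', [ (k,np.nanmedian(np.abs(P-P0)[y-12:y+12,x-12:x+12]).round(1)) for k,(x,y) in dict(bottle=(358,340),jar=(300,330),spare=(298,200),beaker=(148,290),driver=(218,340)).items()])
E
```

```text
top 177 ((517.880615234375, 307.2726135253906), (64.27277374267578, 96.87510681152344), 34.505584716796875)
scene 577 ((520.7809448242188, 306.732666015625), (65.82369995117188, 104.12682342529297), 33.26250076293945)
moved px [('bottle', np.float64(0.4)), ('jar', np.float64(0.5)), ('spare', np.float64(0.8)), ('beaker', np.float64(0.8)), ('driver', np.float64(0.7))]
```

The carrier is within 3 mm of the pan's centre, and the other things are unmoved. I'll grip it again and lift.

>>> play_rows(targets=[[0.5, 0, 0, 0, 0], [0.6, 0, 0, 0, 0], [0.7, 0, 0, 0, 0], [0.75, 0, 0, 0, 0], [0.8, 0, 0, 0, 0], [0.85, 0, 0, 0, 0], [0.9, 0, 0, 0, 0], [1, 0, 0, 0, 0], [1, 0, 0, 0, 0], [1, 0, 0, 0, 0]])

```text
clock: 14.25
eef_pos: [519.3, 307.7, 171.3]
tool_rot: [-3.141, -0.0, 2.159]
force: [0.1, 0.6, -0.0]
width: 11.0
gripper_force: 58.4
```

>>> play_rows(targets=[[1, 0, 0, 0, 0], [1, 0, 0, -0.2, 0], [1, 0, 0, -0.6, 0], [1, 0, 0, -1.2, 0], [1, 0, 0, -2, 0], [1, 0, 0, -3, 0], [1, 0, 0, -4.1, 0], [1, 0, 0, -5.2, 0], [1, 0, 0, -6.3, 0], [1, 0, 0, -7.4, 0]])

```text
clock: 15.25
eef_pos: [519.4, 307.8, 246.5]
tool_rot: [3.141, -0.0, 2.159]
force: [-0.3, -0.3, -3.2]
width: 11.1
gripper_force: 58.4
```

>>> play_rows(targets=[[1, 0, 0, -1, 0], [1, 0, 0, -1.8, 0], [1, 0, 0, -2.4, 0], [1, 0, 0, -2.8, 0], [1, 0, 0, -3, 0], [1, 0, 0, -3.1, 0], [1, 0, 0, -3.1, 0], [1, 0, 0, -3.1, 0], [1, 0, 0, -3.1, 0], [1, 0, 0, -3.1, 0]])

```text
clock: 16.25
eef_pos: [519.3, 307.7, 276.1]
tool_rot: [-3.141, -0.0, 2.159]
force: [0.3, 0.1, -3.9]
width: 10.8
gripper_force: 58.4
```

```bash
python3 - <<'E'
from h import *
go(519.7,307.8)
im,d,P=cam('wrist'); save(im,'w4.png')
im,d,P=cam('scene'); Q=P.reshape(-1,3); im=im.astype(int)
b=(im[:,:,2]-im[:,:,0]>80).ravel()&(np.hypot(Q[:,0]-520,Q[:,1]-308)<75)&(Q[:,2]>120)
print(np.nanpercentile(Q[b][:,2],[1,5,50]))
t=Q[b&(Q[:,2]<215)]; print(cv2.minAreaRect(t[:,:2].astype(np.float32)))
E
```

```text
t 16.25 p [519.3 307.7 276.1] rot [-3.141 -0.     2.159] w 10.796136553526047 F [ 0.3  0.1 -3.9]
shift cm [-0.01  0.04 -0.  ]
[171.41692137 173.39110691 194.02297957]
((520.2640380859375, 307.41888427734375), (66.3060302734375, 106.37125396728516), 33.992828369140625)
```

View pics/w4.png

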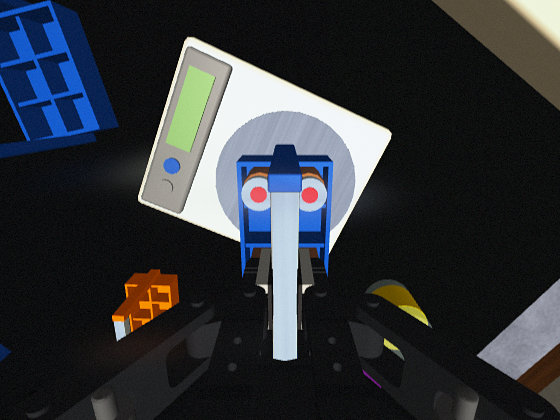

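The wrist view shows the carrier held level about 100 mm above the pan. The bar is at column 285, the two visible vials are standing, and the arm is still. Handing in.

```bash
python3 -c "
from cell import ctrl
print(ctrl.finish_job())"
```

```text
the job is handed in; nothing more can be done
None
```

The blue carrier stood free and centred on the pan (within about 3 mm) for over 2 seconds. I then lifted it and handed the job in while holding it level about 100 mm above the pan; no verdict was returned, and the last picture showed only two of the four vials.

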